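Fit a battery pack in a tote tracking unit and click its slide cover shut

ROBOT

A 7-joint arm with a two-finger parallel gripper is mounted at the origin on the work surface. World frame = base frame: x ahead of the robot, y to its left, z up, the work surface at z = 0. Lengths are in m, angles in rad, forces in N, time in s.
With the tool pointing down it reaches from about 0.4 to 0.85 m from the base axis. Payload 10.4 kg.
Tool frame: the origin (TCP) lies on the front face of the gripper's body, between the roots of the fingers; the fingertips stand 73 mm ahead of it and the grasp point (between the pads) lies 54 mm ahead of it; z points along the fingers, y is the direction in which the jaws open and shut (so a half turn about z gives the same grasp; the last joint's range is limited). The gripper opens to 85 mm and grips with 20 to 120 N. Pads are 22 mm wide; open, the fingers measure 114 mm over their backs; the gripper's body (76 mm by 85 mm) begins 54 mm behind the grasp point. The pads swing forward as they close: fully open they stand 13 mm farther back than shut.
Start: joints at [-1.185, 0.332, -0.065, 1.46, 0.022, 1.35, -0.088], TCP at [0.248, 0.574, 0.304] pointing down, gripper open.
Joint ranges: [-2.6, 2.6], [-0.5, 2.12], [-1.47, 1.34], [0.16, 2.42], [-1.27, 4.41], [0.06, 2.06], [-2.6, 2.6]. Speed limits (rad/s): [2.22, 2.22, 2.79, 2.79, 3.14, 3.14, 3.14].

INTERFACE

Orientations are given as a unit quaternion [x, y, z, w].
In Python, from bench import manip, camera, calibration gives the robot as it stands.
- The arm moves only by the shell command python3 -m creep 'ROWS' [OPENING] [FORCE]. ROWS is JSON, one flat list of numbers, 6 for each row, row after row: the shift along the world's x, y, z in cm, then the turn, a rotation vector about the world's x, y, z in rad. A call has exactly 5 rows; each row shifts and turns the commanded pose from where the row before left it; what a row does not reach is not made up. A row lasts 1/8 s, in which the tool goes at most 62.5 mm and 10.7 degrees, less where a joint would pass 70% of its speed; a pose out of reach is approached as far as the arm can. A call is refused whole if a number of a shift passes 6.25 or a number of a turn 0.188, either way. A call with a gripper value outside its range is refused whole. OPENING is the finger opening in cm, from 0 to 8.54, set as the call begins (- or left out, the last holds). The fingers move at their own pace and stop on an object; FORCE is the grip in N (left out, the last holds). Time passes only in rows, so rows that do not move let the fingers close, or fill a call up. It gives the time, the measured TCP pose, the force and the opening at its end, in the units of the state.
- manip.sense(): the state, without advancing time (a new reading comes with each control period).
- camera(name): name is "scene" or "top"; returns the picture (384x512x3 uint8, red, green, blue); there is no depth.
- calibration(name): a dict with "vfov" (degrees; the focal length in pixels is half the picture's height over the tangent of half this angle, whatever the lens; pixels are square), "cx", "cy" (the principal point, pixels), "T" (4x4, takes a point from camera to world coordinates). Camera axes: x right, y down, z forward; pixel columns grow to the right and rows downward; lengths in m; the calibration is good to about 2 mm. A picture is of the moment at which its call begins. calibration takes no time and is no camera call.
- manip.job_done(): hands the job in, once; it reports no verdict.
The state is a dict: "time": time; "joints": joint angles; "joint_vel": joint speeds; "tau": joint torques, N m; "eef_pos": TCP position; "tcp_rot": TCP orientation; "force": force on the tool from outside, world axes, zero at the start; "ft_torque": the same for the moment, N m; "grip_width": finger opening in m.
Only numpy, scipy, OpenCV 4.12 (cv2) and the standard library are available. Lean on these libraries where they do the work, as an engineer would, in place of code of your own. Each camera call takes 0.05 s, during which the arm holds its last target.

TASK

Put the red battery pack flat into the open bay of the grey tracking unit, lowering it in rather than dropping it. Then slide the blue cover over it along its rails, gently (the end stop cracks if the cover is pressed on it with more than about 17 N), until its orange tab has clicked past the yellow ledge and the cover is fully home. Let go and leave everything else on the bench where it is.

Things in the scene. Friction and masses are not known exactly. Their poses are not given: they have to be found in the camera images.
- unit: Grey tracking unit, white corners, screwed to the bench, 252 (x) x 116 (y) x 47 mm high. Origin on the bench under the bay's centre; z up, +x the closing direction of the cover; it runs from x=-182 to +70 mm. White-lipped rails along both long sides (lip tops z=47 mm, inner edges y=+-44 mm). On the robot side of the bay, between the rails, is a deck at z=30 mm.
- bay (a point): Centre of the bay's floor, 8 mm above the bench; axes as the unit's. The bay is an open pocket, x -30..+30, y -41..+41 mm, its rim 28 to 30 mm above this floor. Two white ribs on the floor (6 mm high, inner faces y=+-18 mm, 4 mm thick) locate the pack, leaving room for fingers outside the pack's long sides.
- latch: Latch frame; pose as the unit's. It carries, on one plate, the white end stop (face at unit x=36+s mm, z 38 to 46) for the cover's front edge and the yellow ledge on the deck (24 mm wide; ramp from x=-129+s, flat top z=37 from -112+s, upright face to +x at -94+s; hidden under the cover at first). The fitter clamped it at some s from 0 to 20 mm, which is not measured: feel for it.
- cover: Blue sliding cover, plate 88 (x) x 98 (y) x 4 mm, about 0.1 kg, captured in the rails (1 mm play), drawn back so that its origin is at unit x=-84 to -72, z=38 mm and the bay is open. Origin on the plate's underside, 36 mm behind its front edge; axes as the unit's. Fully home, on the end stop, its origin is at unit x=s (0 to 20 mm, see latch); the clicked tab leaves about 2 mm of play.
- rib (a point): Centre of the top of the white thumb rib on the cover: 12 mm thick (x), 44 wide (y), 16 high, 34 mm behind the cover's origin, 20 above it. Push it from behind (-x) or pinch it. Sliding takes about 1 N; the tab climbs the ramp from about 33 mm before home (push 2 to 8 N), rides flat, drops off 2 to 4 mm before home, then the push rises steeply at the stop: go at 10 mm/s, stop at 10 to 12 N.
- tab_hook (a point): Lowest point of the hook under the tip of the orange springy tab (40 x 16 x 3 mm) that trails behind the cover: 90 mm behind the cover's origin (-x) and, relaxed, 6 mm below it, 32 mm over the bench. On top of the ledge it stands at 37 mm; clicked, it has passed the ledge's upright face and is down at 32 mm again.
- red_pack: Red battery pack with a white band, 52 (x) x 30 (y) x 24 mm high, 0.08 to 0.15 kg, lying flat on the bench. Origin: centre of its underside, z up. In the bay it lies with its long side along the unit's x (either way round), centred under the cover, underside at z=8 mm.
- black_pack: Spent black pack of the same size, on the bench; leave it alone. Origin: centre of its underside.
- tape: Roll of amber tape, 90 mm across, 45 high; bystander, origin under its centre.
- driver: Screwdriver, 180 mm, lying; bystander.
- carton: Small cardboard carton 110 x 80 x 60 mm; bystander, origin under its centre.
- marker: Blue marker, 130 mm long, 16 thick, lying; bystander.
- cup: White cup, 70 mm across, 90 high; bystander, origin under its centre.
- bracket: Red sheet-metal bracket, 70 x 40 x 42 mm; bystander.
There are look-alikes about, which are no part of the job. Of the things shaped like the red_pack, the red one is meant.

How it is judged:
On the way, in this order (a step that is already met when the one before it is completed fails the run):
1. the red pack lies flat in the bay, let go, with the cover still open (x of red_pack in the frame of unit between -0.007 and 0.007 m and y of red_pack in the frame of unit between -0.006 and 0.006 m and z of red_pack in the frame of unit below 0.0105 m and angle between red_pack's own z axis and vertical below 0.1 rad and angle between the x axis of red_pack and the x axis of unit, either way round below 0.2 rad and contact force between the fingers and red_pack below 0.1 N and x of cover in the frame of unit below -0.05 m), for 0.2 s.
2. the cover is home and its tab has dropped behind the ledge, the pack still in place (x of red_pack in the frame of unit between -0.007 and 0.007 m and y of red_pack in the frame of unit between -0.006 and 0.006 m and z of red_pack in the frame of unit below 0.0105 m and angle between red_pack's own z axis and vertical below 0.1 rad and angle between the x axis of red_pack and the x axis of unit, either way round below 0.2 rad and x of cover in the frame of unit above -0.003 m and z of tab_hook in the frame of unit below 0.0335 m), for 0.2 s.
At the end, for the whole second after the job is handed in: Red pack flat in the bay (within 7 mm along, 6 mm across of centre, underside within 2.5 mm of the floor, within 0.2 rad); cover slid over the bay (its origin beyond unit x=-3 mm) and its tab hook dropped behind the ledge (below 33.5 mm over the bench); both at rest and let go (all of step 2 and contact force between the fingers and red_pack below 0.1 N and contact force between the fingers and cover below 0.1 N and linear speed of each of cover, red_pack below 0.02 m/s); the robot touches nothing.
It fails at once if the cover or its tab is pressed on the latch (end stop and ledge) with more than 17 N (contact force between cover and latch above 17 N).
It fails at once if the red pack is dropped or thrown (faster than 0.7 m/s with no finger on it) (linear speed of red_pack above 0.7 m/s and contact force between the fingers and red_pack below 0.05 N).
It fails at once if a bystander (black pack, tape, screwdriver, carton, marker, cup, bracket) is moved more than 30 mm (distance of any of black_pack, tape, driver, carton, marker, cup, bracket from where it was at the start of the episode above 0.03 m).
It also fails if it takes over 61 s, if anything falls off the work surface, if the arm or the gripper's body presses on something with over 40 N, if the wrist force passes 120 N, or if a joint passes its speed limit or range.

## Working session

There is one attempt and no reset: what is moved stays moved. The work goes in short steps, Python scripts to look and compute and a shell command to move; the robot and the scene stay as the last step left them, time stands still between calls to the robot, and variables do not carry over. Pictures are saved under pics/ and viewed, and the job is handed in when it is done.

```bash
ls; mkdir -p pics
python3 - <<'E'
from bench import manip,camera,calibration
import cv2
for n in("scene","top"):
    cv2.imwrite(f"pics/{n}0.png",camera(n)[:,:,::-1]); print(n,calibration(n))
print(manip.sense())
E
```

```text
pics
scene {'vfov': 49.87453714244958, 'cx': 257.175084042539, 'cy': 192.06796257551247, 'T': array([[-0.83140123,  0.4823064 , -0.27595748,  0.91417166],
       [ 0.55566882,  0.7234482 , -0.40970095,  0.55049437],
       [ 0.00203955, -0.49396684, -0.86947835,  1.1347473 ],
       [ 0.        ,  0.        ,  0.        ,  1.        ]])}
top {'vfov': 50.616851539965744, 'cx': 261.80564456428596, 'cy': 192.466172418158, 'T': array([[-0.02992797, -0.98631456,  0.16213544,  0.39983843],
       [-0.99948603,  0.03139402,  0.00648712,  0.02588845],
       [-0.01148842, -0.16185797, -0.98674719,  1.19993231],
       [ 0.        ,  0.        ,  0.        ,  1.        ]])}
{'time': 0.1, 'joints': array([-1.1845882 ,  0.33280955, -0.06468464,  1.46086485,  0.02159908,
        1.34990692, -0.08849348]), 'joint_vel': array([-5.56409625e-04, -2.66919571e-03, -1.03283768e-03, -4.96273999e-03,
        5.12832421e-05, -3.52380231e-04,  6.90101619e-05]), 'tau': array([ 2.72771031e-03, -6.26747203e+01,  5.02203649e-02, -3.92423308e+01,
        1.64822041e-02,  7.14283306e-03,  3.01908540e-05]), 'eef_pos': array([0.24835605, 0.57326625, 0.30319126]), 'tcp_rot': array([ 2.02978151e-01,  9.79183053e-01, -6.38899236e-04, -1.00165161e-04]), 'force': array([ 0.64467134,  0.16365518, -0.57192877]), 'ft_torque': array([-0.01398158,  0.00677256, -0.05003691]), 'grip_width': 0.08520834752375886}
```

View pics/scene0.png

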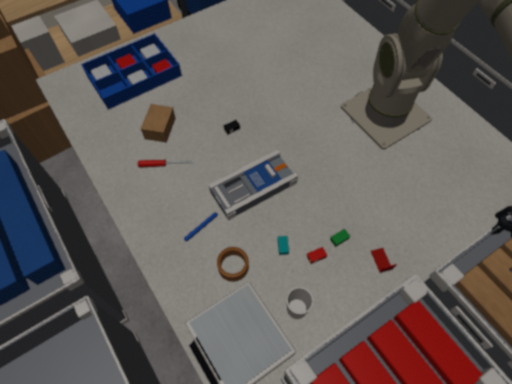

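View pics/top0.png

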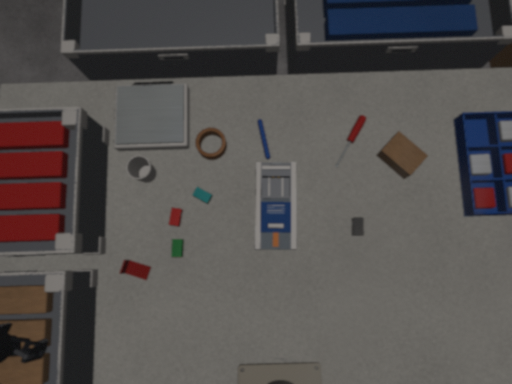

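```bash
cat > h.py <<'E'
import numpy as np, cv2
from bench import calibration
def ray(n,u,v):
    c=calibration(n); f=192/np.tan(np.radians(c['vfov'])/2)
    d=c['T'][:3,:3]@np.array([(u-c['cx'])/f,(v-c['cy'])/f,1]); return c['T'][:3,3],d
def onz(n,u,v,z):
    o,d=ray(n,u,v); return o+d*(z-o[2])/d[2]
def proj(n,p):
    c=calibration(n); f=192/np.tan(np.radians(c['vfov'])/2)
    q=c['T'][:3,:3].T@(np.asarray(p)-c['T'][:3,3]); return np.array([c['cx']+f*q[0]/q[2],c['cy']+f*q[1]/q[2]])
E
python3 - <<'E'
import cv2,numpy as np
s=cv2.imread('pics/scene0.png');t=cv2.imread('pics/top0.png')
r=lambda a,k:cv2.resize(a,None,fx=k,fy=k,interpolation=cv2.INTER_CUBIC)
cv2.imwrite('pics/c1.png',r(s[145:225,200:310],7))
cv2.imwrite('pics/c2.png',r(t[155:255,245:305],6))
cv2.imwrite('pics/c3.png',np.hstack([r(s[225:285,265:405],4)[:240,:560],]))
cv2.imwrite('pics/c4.png',r(t[175:285,110:220],5))
E
```

```text
(no output)
```

View pics/c1.png

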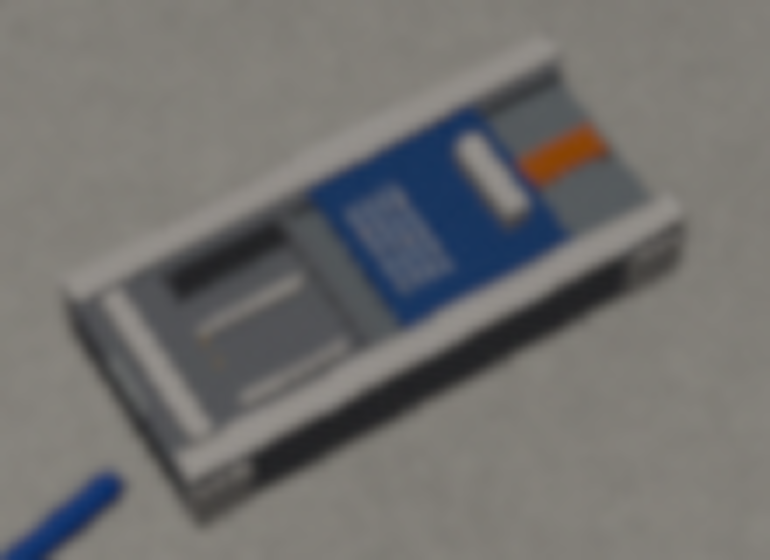

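View pics/c2.png

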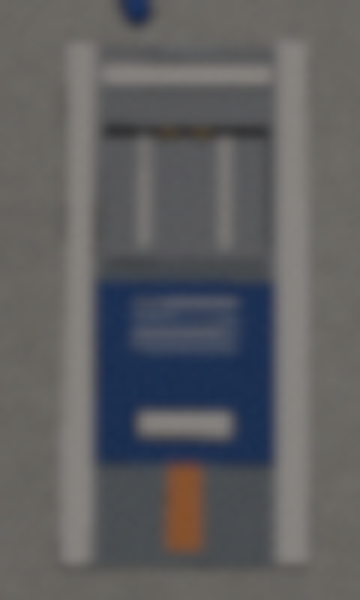

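View pics/c3.png

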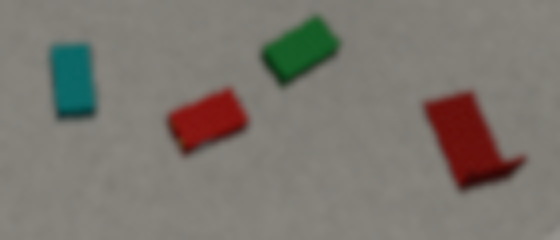

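View pics/c4.png

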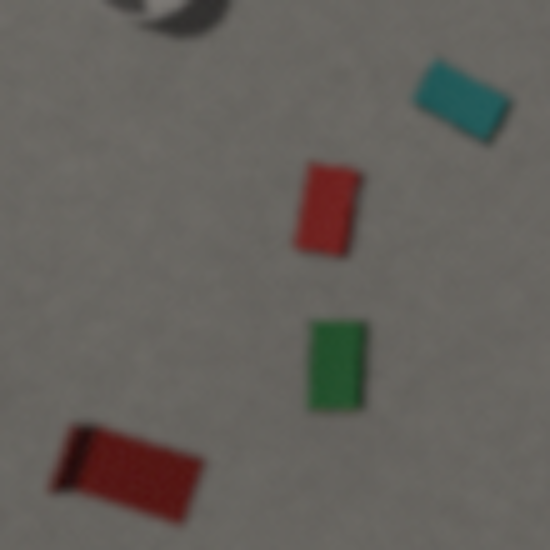

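The red pack is scene (317,256) / top (175,217), a plain upright block. The things it could be confused with:
- Bent dark-red bracket: scene (382,260), top (136,270).
- Green block: top (177,248).
- Teal block: top (202,195).
- Black block: top (357,226).
- Reds in the blue tray: scene (125,62) and (162,67).
- Red bins: bottom right of the scene view.

The crops confirm the choice. Next I'll measure.

```bash
cat > m.py <<'E'
import sys
from h import *
def unit(n,im,box):
    x0,y0,x1,y1=box; k=4
    c=cv2.resize(im[y0:y1,x0:x1],None,fx=k,fy=k,interpolation=cv2.INTER_CUBIC)
    return c,k
def show(n,im,box):
    c,k=unit(n,im,box); g=c.min(axis=2)
    thr=118 if n=='top' else 120
    m=(g>thr).astype(np.uint8)
    cs,_=cv2.findContours(m,cv2.RETR_EXTERNAL,cv2.CHAIN_APPROX_NONE)
    for q in cs:
        if cv2.contourArea(q)<150: continue
        b=cv2.boxPoints(cv2.minAreaRect(q)); b=(b+.5)/k-.5+np.array(box[:2])
        print(n,'white',cv2.contourArea(q)/k/k,np.round(b,1).tolist())
if __name__=='__main__':
    t=cv2.imread('pics/top0.png');s=cv2.imread('pics/scene0.png')
    for n,im,box in(('top',t,(245,155,305,255)),('scene',s,(200,145,310,225))):
        c,k=unit(n,im,box);print(n,np.percentile(c.min(axis=2),[5,25,50,75,90,97]))
        show(n,im,box)
    for n,im,box in(('top',t,(160,200,190,232)),('scene',s,(300,243,332,268))):
        c,k=unit(n,im,box);c=c.astype(int)
        m=((c[:,:,2]-c[:,:,1])>45).astype(np.uint8)
        cs,_=cv2.findContours(m,cv2.RETR_EXTERNAL,cv2.CHAIN_APPROX_NONE)
        q=max(cs,key=cv2.contourArea);r=cv2.minAreaRect(q);b=(cv2.boxPoints(r)+.5)/k-.5+np.array(box[:2])
        print(n,'red',np.round(b,1).tolist());print([onz(n,*p,.024).round(4).tolist() for p in b],onz(n,*b.mean(0),.024),c.max())
E
python3 m.py
```

```text
top [ 30.  79.  96. 100. 121. 127.]
top white 20.5 [[269.1, 224.1], [281.9, 224.1], [281.9, 226.1], [269.1, 226.1]]
top white 44.40625 [[262.4, 166.1], [288.9, 166.1], [288.9, 167.9], [262.4, 167.9]]
top white 249.59375 [[255.0, 247.6], [255.6, 162.1], [259.9, 162.1], [259.3, 247.6]]
top white 332.375 [[291.1, 161.9], [295.6, 161.9], [295.6, 247.6], [291.1, 247.6]]
scene [ 35.  93. 120. 122. 124. 136.]
scene white 30.375 [[254.0, 220.0], [257.4, 215.4], [268.8, 223.8], [265.4, 228.4]]
scene white 15.46875 [[261.6, 213.6], [264.7, 207.9], [268.5, 210.0], [265.3, 215.6]]
scene white 16.90625 [[257.4, 203.1], [263.4, 203.1], [263.4, 209.6], [257.4, 209.6]]
scene white 673.84375 [[270.4, 186.4], [309.4, 186.4], [309.4, 224.4], [270.4, 224.4]]
scene white 58.9375 [[213.9, 187.4], [216.5, 185.7], [229.8, 205.8], [227.3, 207.5]]
scene white 264.53125 [[224.9, 209.4], [295.8, 171.1], [297.8, 174.9], [226.9, 213.1]]
scene white 28.5625 [[265.1, 165.5], [267.4, 163.8], [274.5, 173.2], [272.2, 174.9]]
scene white 13.9375 [[296.2, 163.9], [299.8, 159.0], [303.6, 161.8], [300.1, 166.7]]
scene white 12.0625 [[288.4, 158.2], [290.9, 154.8], [295.5, 158.2], [292.9, 161.6]]
scene white 2404.375 [[199.6, 224.4], [199.6, 144.6], [280.1, 144.6], [280.1, 224.4]]
top red [[168.6, 223.9], [171.7, 207.1], [181.3, 208.9], [178.2, 225.7]]
[[0.5092, 0.3072, 0.024], [0.5582, 0.2984, 0.024], [0.552, 0.2702, 0.024], [0.5031, 0.2792, 0.024]] [0.53053353 0.28878205 0.024     ] 114
scene red [[306.0, 252.9], [323.0, 245.6], [327.3, 255.6], [310.3, 262.9]]
[[0.5567, 0.2705, 0.024], [0.5025, 0.2799, 0.024], [0.5113, 0.3108, 0.024], [0.5647, 0.3012, 0.024]] [0.53392594 0.29067193 0.024     ] 135
```

Run:
```python
from h import *
P=lambda u,v,z,n='top':onz(n,u,v,z)[:2].round(4)
print('rails L',P(255.0,247.6,.047),P(255.6,162.1,.047),P(259.9,162.1,.047),P(259.3,247.6,.047))
print('rails R',P(291.1,161.9,.047),P(295.6,161.9,.047),P(295.6,247.6,.047),P(291.1,247.6,.047))
t=cv2.imread('pics/top0.png');s=cv2.imread('pics/scene0.png')
for n,im,b in(('top',t,(255,180,300,250)),('scene',s,(240,150,305,200))):
    k=6;c=cv2.resize(im[b[1]:b[3],b[0]:b[2]],None,fx=k,fy=k,interpolation=cv2.INTER_CUBIC).astype(int)
    for nm,m,z in(('blue',c[:,:,0]-c[:,:,2]>35,.042),('orange',c[:,:,2]-c[:,:,0]>35,.042)):
        cs,_=cv2.findContours(m.astype(np.uint8),cv2.RETR_EXTERNAL,cv2.CHAIN_APPROX_NONE);q=max(cs,key=cv2.contourArea)
        bb=(cv2.boxPoints(cv2.minAreaRect(q))+.5)/k-.5+np.array(b[:2]);print(n,nm,bb.round(1).tolist(),[P(*p,z,n).tolist() for p in bb])
# scene hand points from crop c1 (/7 + (200,145)) : rail lip outer corners
for nm,(u,v) in dict(farR=(547,38),nearL=(65,288),nearR=(190,478),backR=(685,207)).items():
    print(nm,P(u/7+200-.43,v/7+145-.43,.047,'scene'))
# rib, top view
print('rib top',P(275.5,225.1,.058))
# floor ribs top view (y) crop c2
for u,v in((145,132),(145,250),(225,132),(225,250)):print('floor rib',P(u/6+245-.42,v/6+155-.42,.014))
```

```text
rails L [0.4327 0.0573] [0.6795 0.0489] [0.6791 0.0363] [0.4323 0.0452]
rails R [ 0.6767 -0.0545] [ 0.6763 -0.0676] [ 0.4292 -0.0568] [ 0.4296 -0.0442]
top blue [[261.2, 201.8], [289.4, 201.8], [289.4, 231.6], [261.2, 231.6]] [[0.5631, 0.0359], [0.5605, -0.0451], [0.475, -0.0416], [0.4774, 0.0385]]
top orange [[272.1, 246.2], [272.1, 232.1], [278.1, 232.1], [278.1, 246.2]] [[0.4351, 0.0091], [0.4751, 0.0077], [0.4745, -0.0093], [0.4346, -0.0079]]
scene blue [[243.5, 171.9], [269.8, 157.9], [280.9, 178.7], [254.6, 192.8]] [[0.5628, -0.0485], [0.4639, -0.0464], [0.4796, 0.0369], [0.5753, 0.0332]]
scene orange [[273.2, 167.1], [284.2, 161.3], [286.7, 166.1], [275.7, 171.9]] [[0.475, -0.0116], [0.4334, -0.0101], [0.4374, 0.0091], [0.4787, 0.0075]]
farR [ 0.4275 -0.0548]
nearL [ 0.6794 -0.0625]
nearR [0.6827 0.0467]
backR [0.4293 0.0541]
rib top [ 0.4933 -0.0023]
floor rib [0.642  0.0116]
floor rib [0.5827 0.0135]
floor rib [ 0.6407 -0.0281]
floor rib [ 0.5815 -0.0258]
```

Both views agree: unit origin about (0.611, -0.0066), yaw about -2.1°. The red pack is at about (0.531, 0.289), yaw -10.3°.

```bash
python3 -m creep '[2.8,-2.8,-1.4,0,0,0.023, 2.8,-2.8,-1.4,0,0,0.023, 2.8,-2.8,-1.4,0,0,0.023, 2.8,-2.8,-1.4,0,0,0.023, 2.8,-2.8,-1.4,0,0,0.023]' 5.5 30; python3 -m creep '[2.8,-2.8,-1.4,0,0,0.023, 2.8,-2.8,-1.4,0,0,0.023, 2.8,-2.8,-1.4,0,0,0.023, 2.8,-2.8,-1.4,0,0,0.023, 2.8,-2.8,-1.4,0,0,0.023]'
```

```text
time: 0.72
eef_pos: [0.3891, 0.4332, 0.2346]
tcp_rot: [0.146, 0.989, 0.001, 0.0]
force: [-1.1, -0.5, -0.5]
grip_width: 0.0549
time: 1.35
eef_pos: [0.529, 0.2925, 0.1632]
tcp_rot: [0.089, 0.996, -0.0, -0.0]
force: [0.8, 0.3, 0.3]
grip_width: 0.0553
```

```bash
python3 -m creep '[0.2,-0.3,-1.5,0,0,0, 0,0,-1.5,0,0,0, 0,0,-1.3,0,0,0, 0,0,-0.5,0,0,0, 0,0,0,0,0,0]'
python3 - <<'E'
from bench import camera
import cv2
s=camera('scene')[:,:,::-1];t=camera('top')[:,:,::-1];cv2.imwrite('pics/s1.png',s);cv2.imwrite('pics/t1.png',t)
r=lambda a:cv2.resize(a,(480,480),interpolation=cv2.INTER_CUBIC)[:]
cv2.imwrite('pics/c5.png',cv2.hconcat([cv2.resize(s[205:285,275:355],(400,400)),cv2.resize(t[175:255,140:220],(400,400))]))
E
```

```text
time: 1.98
eef_pos: [0.53, 0.291, 0.1158]
tcp_rot: [0.089, 0.996, 0.0, -0.0]
force: [-0.3, 0.0, 0.3]
grip_width: 0.0548
```

View pics/c5.png

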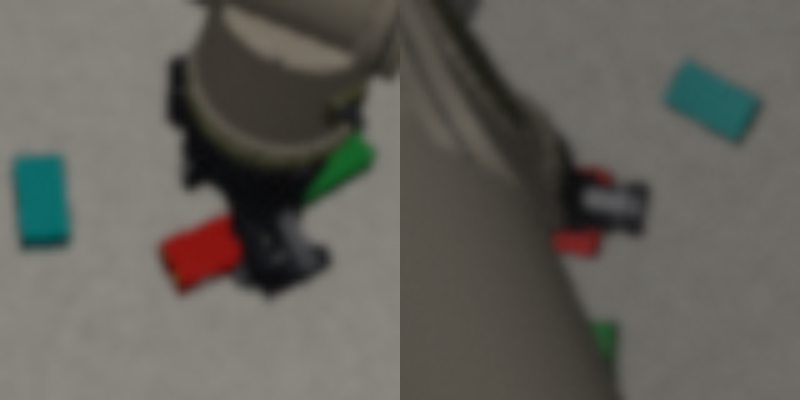

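```bash
python3 -m creep '[0.1,-0.2,-1,0,0,0, 0,0,-1,0,0,0, 0,0,-0.9,0,0,0, 0,0,-0.6,0,0,0, 0,0,0,0,0,0]'; python3 -m creep '[0,0,0,0,0,0, 0,0,0,0,0,0, 0,0,0,0,0,0, 0,0,0,0,0,0, 0,0,0,0,0,0]' 2 30
```

```text
time: 2.7
eef_pos: [0.5312, 0.2884, 0.0803]
tcp_rot: [0.089, 0.996, -0.0, -0.0]
force: [-0.3, 0.3, 0.8]
grip_width: 0.0548
time: 3.32
eef_pos: [0.5317, 0.2886, 0.0814]
tcp_rot: [0.089, 0.996, 0.0, 0.0]
force: [-0.6, -1.3, 5.9]
grip_width: 0.0292
```

```bash
python3 -m creep '[0,0,0.5,0,0,0, 0,0,1.5,0,0,0, 0,0,2.5,0,0,0, 0,0,2.5,0,0,0, 0,0,2,0,0,0]'
python3 - <<'E'
from bench import camera
import cv2
s=camera('scene')[:,:,::-1];t=camera('top')[:,:,::-1];cv2.imwrite('pics/s2.png',s);cv2.imwrite('pics/t2.png',t)
cv2.imwrite('pics/c6.png',cv2.hconcat([cv2.resize(s[205:285,275:355],(400,400)),cv2.resize(t[175:255,140:220],(400,400))]))
E
```

```text
time: 3.95
eef_pos: [0.5316, 0.2886, 0.1729]
tcp_rot: [0.089, 0.996, 0.0, 0.0]
force: [0.1, -0.0, -1.2]
grip_width: 0.0291
```

View pics/c6.png

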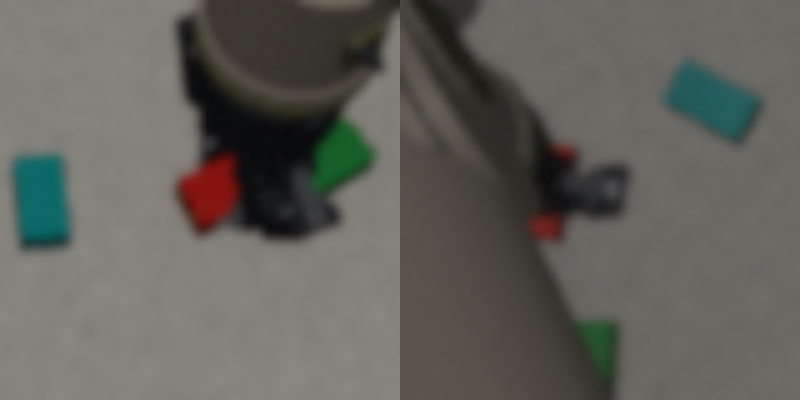

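Run:
```python
import cv2
s=cv2.imread('pics/s2.png');t=cv2.imread('pics/t2.png')
cv2.imwrite('pics/c7.png',cv2.hconcat([cv2.resize(s[228:258,303:333],(400,400),interpolation=cv2.INTER_CUBIC),cv2.resize(t[198:228,158:188],(400,400),interpolation=cv2.INTER_CUBIC)])*1)
```

```text
(no output)
```

View pics/c7.png

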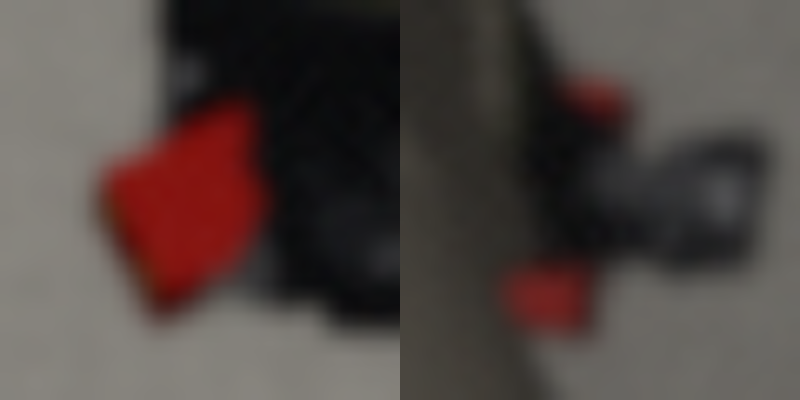

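Run:
```python
from h import *
a=np.radians(-10.3);e=np.array([np.cos(a),np.sin(a)]);f=np.array([-e[1],e[0]]);c=np.array([.5315,.2888])
k=400/30
for z in(.0915,.1155):
  for i in(1,-1):
    for j in(1,-1):
      p=np.r_[c+e*i*.026+f*j*.015,z]
      print(z,'+x' if i>0 else '-x','+y' if j>0 else '-y','scene',((proj('scene',p)-[303,228]+.5)*k).round(0),'top',((proj('top',p)-[158,198]+.5)*k+[400,0]).round(0))
```

```text
0.0915 +x +y scene [155. 335.] top [512.  79.]
0.0915 +x -y scene [ 87. 207.] top [654. 100.]
0.0915 -x +y scene [382. 239.] top [465. 327.]
0.0915 -x -y scene [313. 114.] top [608. 348.]
0.1155 +x +y scene [169. 290.] top [483.  63.]
0.1155 +x -y scene [100. 161.] top [628.  85.]
0.1155 -x +y scene [401. 193.] top [434. 316.]
0.1155 -x -y scene [330.  66.] top [581. 338.]
```

Pack is held nearly flat: its corners match the flat prediction to within about 1 px. Carrying it over the bay.

```bash
python3 -m creep '[0.8,-3,0,0,0,0.0143, 0.8,-3,0,0,0,0.0143, 0.8,-3,0,0,0,0.0143, 0.8,-3,0,0,0,0.0143, 0.8,-3,0,0,0,0.0143]'; python3 -m creep '[0.8,-3,0,0,0,0.0143, 0.8,-3,0,0,0,0.0143, 0.8,-3,0,0,0,0.0143, 0.8,-3,0,0,0,0.0143, 0.7,-2.5,0,0,0,0.0143]';  python3 -m creep '[0,0,-1,0,0,0, 0,0,-1,0,0,0, 0,0,-1,0,0,0, 0,0,-0.5,0,0,0, 0,0,0,0,0,0]'
python3 - <<'E'
from bench import camera
import cv2
s=camera('scene')[:,:,::-1];t=camera('top')[:,:,::-1];cv2.imwrite('pics/s3.png',s);cv2.imwrite('pics/t3.png',t)
cv2.imwrite('pics/c8.png',cv2.hconcat([cv2.resize(s[150:220,205:275],(400,400),interpolation=cv2.INTER_CUBIC),cv2.resize(t[150:220,240:310],(400,400),interpolation=cv2.INTER_CUBIC)]))
E
```

```text
time: 4.68
eef_pos: [0.5712, 0.1374, 0.1703]
tcp_rot: [0.053, 0.999, -0.0, -0.0]
force: [0.2, 0.3, -1.5]
grip_width: 0.0292
time: 5.3
eef_pos: [0.6102, -0.0079, 0.1703]
tcp_rot: [0.018, 1.0, -0.0, -0.0]
force: [0.2, 0.2, -1.2]
grip_width: 0.0292
time: 5.92
eef_pos: [0.6102, -0.0061, 0.1355]
tcp_rot: [0.018, 1.0, 0.0, -0.0]
force: [1.1, 0.3, -0.5]
grip_width: 0.0292
```

View pics/c8.png

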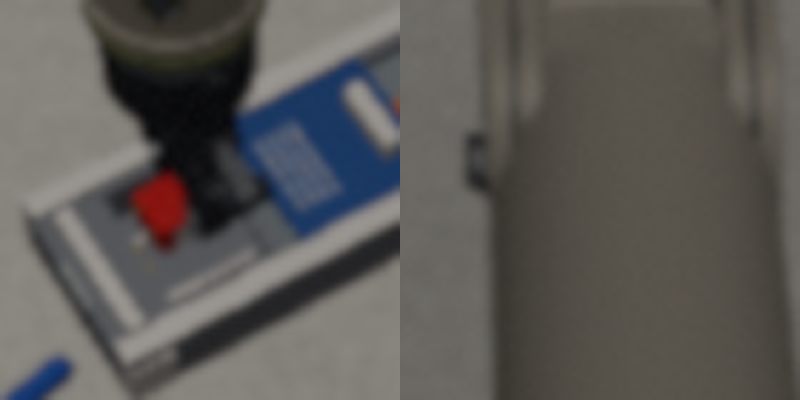

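Run:
```python
from h import *
a=np.radians(-2.1);e=np.array([np.cos(a),np.sin(a)]);f=np.array([-e[1],e[0]]);c=np.array([.6102,-.0061])
k=400/30
for z in(.0541,.0781):
    for j in(1,-1):
      p=np.r_[c+e*.026+f*j*.015,z]
      print(z,'+x','+y' if j>0 else '-y',((proj('scene',p)-[220,175]+.5)*k).round(0))
s=cv2.imread('pics/s3.png');cv2.imwrite('pics/c9.png',cv2.resize(s[175:205,220:250],(400,400),interpolation=cv2.INTER_CUBIC))
```

```text
0.0541 +x +y [178. 267.]
0.0541 +x -y [112. 169.]
0.0781 +x +y [172. 214.]
0.0781 +x -y [105. 115.]
```

View pics/c9.png

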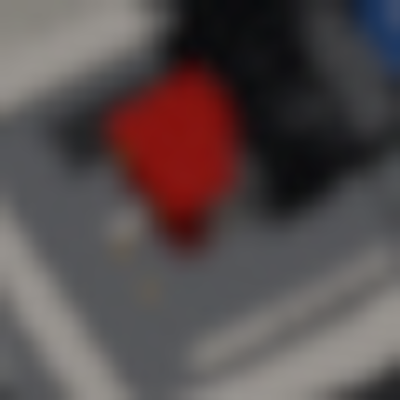

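```bash
python3 -m creep '[0.05,0,-0.8,0,0,0, 0,0,-0.8,0,0,0, 0,0,-0.8,0,0,0, 0,0,-0.8,0,0,0, 0,0,-0.8,0,0,0]';  python3 -m creep '[0,0,-0.15,0,0,0, 0,0,-0.15,0,0,0, 0,0,-0.1,0,0,0, 0,0,0,0,0,0, 0,0,0,0,0,0]'
```

```text
time: 6.65
eef_pos: [0.6109, -0.0065, 0.0953]
tcp_rot: [0.018, 1.0, 0.0, -0.0]
force: [-0.1, -0.4, -0.0]
grip_width: 0.0292
time: 7.28
eef_pos: [0.611, -0.0065, 0.0921]
tcp_rot: [0.018, 1.0, 0.0, 0.0]
force: [0.0, 0.2, -1.5]
grip_width: 0.0294
```

```bash
python3 -m creep '[0,0,-0.1,0,0,0, 0,0,-0.1,0,0,0, 0,0,0,0,0,0, 0,0,0,0,0,0, 0,0,0,0,0,0]';  python3 -m creep '[0,0,-0.1,0,0,0, 0,0,0,0,0,0, 0,0,0,0,0,0, 0,0,0,0,0,0, 0,0,0,0,0,0]'
```

```text
time: 7.9
eef_pos: [0.6109, -0.0065, 0.09]
tcp_rot: [0.018, 1.0, 0.0, 0.0]
force: [-0.6, 0.4, -0.9]
grip_width: 0.0293
time: 8.52
eef_pos: [0.611, -0.0065, 0.0895]
tcp_rot: [0.018, 1.0, 0.0, 0.0]
force: [-3.0, 0.5, 5.5]
grip_width: 0.0292
```

```bash
python3 -m creep '[0,0,0,0,0,0, 0,0,0,0,0,0, 0,0,0,0,0,0, 0,0,0,0,0,0, 0,0,0,0,0,0]' 4.6 30;  python3 -m creep '[0,0,0.5,0,0,0, 0,0,1,0,0,0, 0,0,2,0,0,0, 0,0,2.5,0,0,0, 0,0,2.5,0,0,0]'
```

```text
time: 9.15
eef_pos: [0.6109, -0.0065, 0.0889]
tcp_rot: [0.018, 1.0, 0.0, -0.0]
force: [-0.0, -0.6, 0.6]
grip_width: 0.0461
time: 9.78
eef_pos: [0.6112, -0.0065, 0.1763]
tcp_rot: [0.018, 1.0, 0.0, 0.001]
force: [0.4, -0.0, 0.1]
grip_width: 0.0462
```

```bash
python3 -m creep '[-3,3.5,2,0,0,0, -3,3.5,0,0,0,0, -3,3.5,0,0,0,0, -3,3.5,0,0,0,0, 0,0,0,0,0,0]'
python3 - <<'E'
from bench import camera
import cv2
s=camera('scene')[:,:,::-1];t=camera('top')[:,:,::-1];cv2.imwrite('pics/s4.png',s);cv2.imwrite('pics/t4.png',t)
cv2.imwrite('pics/c10.png',cv2.hconcat([cv2.resize(s[150:220,205:275],(400,400),interpolation=cv2.INTER_CUBIC),cv2.resize(t[150:220,240:310],(400,400),interpolation=cv2.INTER_CUBIC)]))
E
```

```text
time: 10.4
eef_pos: [0.4894, 0.1366, 0.1955]
tcp_rot: [0.015, 1.0, 0.001, 0.001]
force: [0.6, -0.3, 0.8]
grip_width: 0.0461
```

View pics/c10.png

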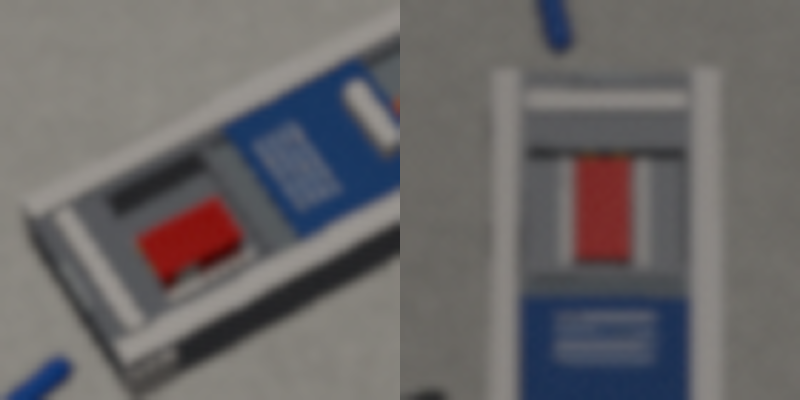

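Run:
```python
from h import *
a=np.radians(-2.1);R=np.array([[np.cos(a),-np.sin(a)],[np.sin(a),np.cos(a)]]);o=np.array([.611,-.0066])
for n,f,b in(('top','pics/t4.png',(268,172,286,204)),('scene','pics/s4.png',(226,180,250,202))):
    im=cv2.imread(f);k=6;c=cv2.resize(im[b[1]:b[3],b[0]:b[2]],None,fx=k,fy=k,interpolation=cv2.INTER_CUBIC).astype(int)
    m=(c[:,:,2]-c[:,:,1]>40).astype(np.uint8);cs,_=cv2.findContours(m,0,1);q=max(cs,key=cv2.contourArea)
    bb=(cv2.boxPoints(cv2.minAreaRect(q))+.5)/k-.5+np.array(b[:2])
    P=np.array([onz(n,*p,.032)[:2] for p in bb]);print(n,((P-o)@R*1000).round(1).tolist(),((P.mean(0)-o)@R*1000).round(1))
```

```text
top [[-27.8, 14.8], [25.1, 15.0], [25.2, -12.9], [-27.7, -12.8]] [-1.3  1. ]
scene [[26.6, -15.3], [-28.7, -14.6], [-24.1, 21.5], [30.5, 20.4]] [1. 3.]
```

The pack lies centred and flat within about 1–3 mm, so step 1 is met. Next I'll shut the fingers and go behind the rib.

```bash
python3 -m creep '[-0.5,-3,0,0,0,0, -0.5,-3,0,0,0,0, -0.5,-3,0,0,0,0, -0.5,-3,0,0,0,0, -0.4,-1.8,0,0,0,0]' 0 20; python3 -m creep '[0,0,-1.5,0,0,0, 0,0,-1.5,0,0,0, 0,0,-1.5,0,0,0, 0,0,0,0,0,0, 0,0,0,0,0,0]'
python3 - <<'E'
from bench import camera,manip
import cv2
print(manip.sense()['tcp_rot'])
s=camera('scene')[:,:,::-1];cv2.imwrite('pics/s5.png',s)
cv2.imwrite('pics/c11.png',cv2.resize(s[125:205,230:320],None,fx=7,fy=7,interpolation=cv2.INTER_CUBIC))
E
```

```text
time: 11.12
eef_pos: [0.4672, -0.0071, 0.1945]
tcp_rot: [0.02, 1.0, -0.0, 0.0]
force: [-0.1, 0.1, -0.3]
grip_width: 0.0001
time: 11.75
eef_pos: [0.4671, -0.0042, 0.149]
tcp_rot: [0.018, 1.0, 0.0, -0.0]
force: [-0.1, -0.3, 0.8]
grip_width: -0.0004
[ 1.76296279e-02  9.99844585e-01  1.98072228e-05 -3.67412423e-05]
```

View pics/c11.png

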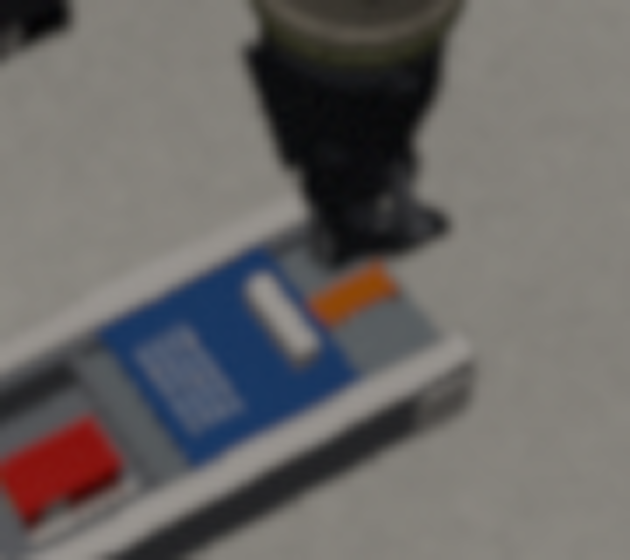

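```bash
python3 -m creep '[-0.2,0.2,-0.8,0,0,0, 0,0,-0.8,0,0,0, 0,0,-0.8,0,0,0, 0,0,-0.4,0,0,0, 0,0,0,0,0,0]'
python3 - <<'E'
from bench import camera
import cv2
s=camera('scene')[:,:,::-1];cv2.imwrite('pics/s6.png',s)
cv2.imwrite('pics/c12.png',cv2.resize(s[125:205,230:320],None,fx=7,fy=7,interpolation=cv2.INTER_CUBIC))
E
```

```text
time: 12.42
eef_pos: [0.4648, -0.0026, 0.1206]
tcp_rot: [0.018, 1.0, -0.0, -0.0]
force: [0.3, 0.4, 1.5]
grip_width: -0.0002
```

View pics/c12.png

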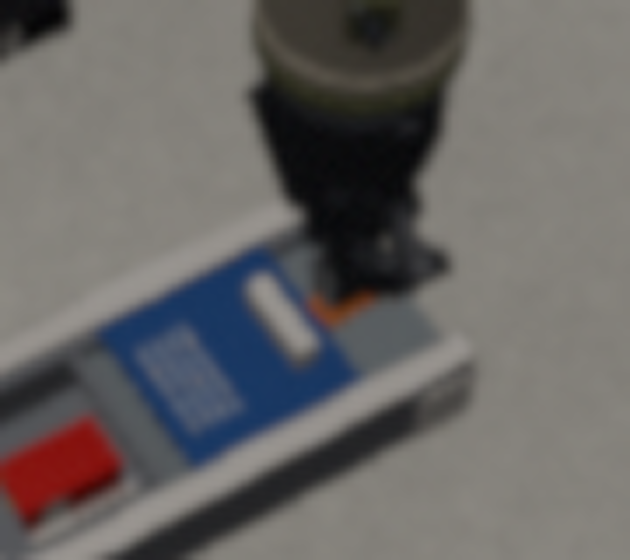

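```bash
python3 -m creep '[0.2,-0.007,0,0,0,0, 0.2,-0.007,0,0,0,0, 0.2,-0.007,0,0,0,0, 0.2,-0.007,0,0,0,0, 0.2,-0.007,0,0,0,0]';python3 -m creep '[0.2,-0.007,0,0,0,0, 0.2,-0.007,0,0,0,0, 0.2,-0.007,0,0,0,0, 0.2,-0.007,0,0,0,0, 0.2,-0.007,0,0,0,0]'; python3 -m creep '[0.2,-0.007,0,0,0,0, 0.2,-0.007,0,0,0,0, 0.2,-0.007,0,0,0,0, 0.2,-0.007,0,0,0,0, 0.2,-0.007,0,0,0,0]';python3 - <<'E'
from bench import camera
import cv2
s=camera('scene')[:,:,::-1];cv2.imwrite('pics/s7.png',s)
cv2.imwrite('pics/c13.png',cv2.resize(s[125:205,230:320],None,fx=7,fy=7,interpolation=cv2.INTER_CUBIC))
E
```

```text
time: 13.1
eef_pos: [0.4751, -0.0028, 0.1209]
tcp_rot: [0.018, 1.0, 0.0, -0.0]
force: [-0.2, 0.1, 0.3]
grip_width: -0.0002
time: 13.72
eef_pos: [0.485, -0.0032, 0.1209]
tcp_rot: [0.018, 1.0, 0.0, -0.0]
force: [-0.7, -0.2, 0.3]
grip_width: 0.0002
time: 14.35
eef_pos: [0.4951, -0.0035, 0.1209]
tcp_rot: [0.018, 1.0, 0.0, -0.0]
force: [-1.4, -0.8, 0.1]
grip_width: -0.0001
```

View pics/c13.png

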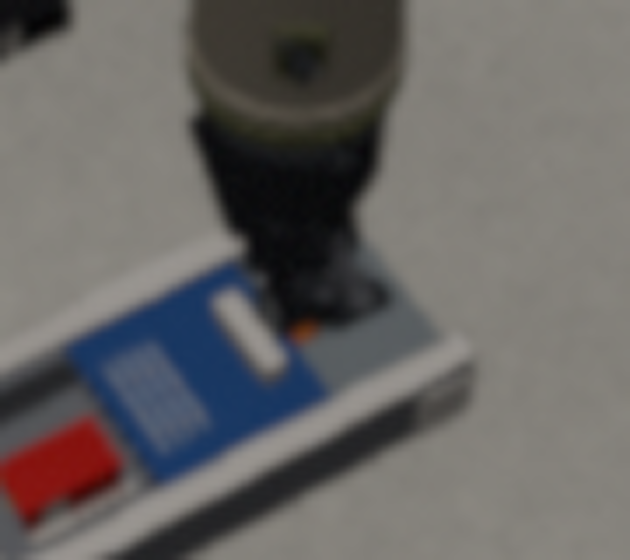

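Contact made and the cover slides at about 1 N. Continuing to just short of the earliest possible ramp.

```bash
python3 -m creep '[0.2,-0.007,0,0,0,0, 0.2,-0.007,0,0,0,0, 0.2,-0.007,0,0,0,0, 0.2,-0.007,0,0,0,0, 0.2,-0.007,0,0,0,0]';python3 -m creep '[0.2,-0.007,0,0,0,0, 0.2,-0.007,0,0,0,0, 0.2,-0.007,0,0,0,0, 0.2,-0.007,0,0,0,0, 0.2,-0.007,0,0,0,0]'; python3 -m creep '[0.125,-0.005,0,0,0,0, 0.125,-0.005,0,0,0,0, 0.125,-0.005,0,0,0,0, 0.125,-0.005,0,0,0,0, 0.125,-0.005,0,0,0,0]'; python3 -m creep '[0.125,-0.005,0,0,0,0, 0.125,-0.005,0,0,0,0, 0.125,-0.005,0,0,0,0, 0.125,-0.005,0,0,0,0, 0.125,-0.005,0,0,0,0]'
```

```text
time: 15.02
eef_pos: [0.5051, -0.0039, 0.121]
tcp_rot: [0.018, 1.0, 0.0, -0.0]
force: [-1.8, -0.0, -0.1]
grip_width: 0.0
time: 15.65
eef_pos: [0.5151, -0.0043, 0.1209]
tcp_rot: [0.018, 1.0, 0.0, -0.0]
force: [-2.0, -0.8, 1.3]
grip_width: 0.0003
time: 16.27
eef_pos: [0.5213, -0.0045, 0.1209]
tcp_rot: [0.018, 1.0, 0.0, -0.0]
force: [-0.7, -0.5, 1.1]
grip_width: -0.0003
time: 16.9
eef_pos: [0.5275, -0.0047, 0.1209]
tcp_rot: [0.018, 1.0, 0.0, -0.0]
force: [-1.2, 0.9, 0.2]
grip_width: -0.0001
```

```bash
python3 -m creep '[0.1,-0.004,0,0,0,0, 0.1,-0.004,0,0,0,0, 0.1,-0.004,0,0,0,0, 0.1,-0.004,0,0,0,0, 0,0,0,0,0,0]'
```

```text
time: 17.52
eef_pos: [0.5316, -0.0049, 0.1209]
tcp_rot: [0.018, 1.0, 0.0, 0.0]
force: [-0.1, -0.4, -0.3]
grip_width: 0.0002
```

```bash
python3 -m creep '[0.1,-0.004,0,0,0,0, 0.1,-0.004,0,0,0,0, 0.1,-0.004,0,0,0,0, 0.1,-0.004,0,0,0,0, 0,0,0,0,0,0]'
```

```text
time: 18.15
eef_pos: [0.5356, -0.0051, 0.121]
tcp_rot: [0.018, 1.0, 0.0, 0.0]
force: [0.1, 0.6, -1.0]
grip_width: 0.0002
```

```bash
python3 -m creep '[0.1,-0.004,0,0,0,0, 0.1,-0.004,0,0,0,0, 0.1,-0.004,0,0,0,0, 0.1,-0.004,0,0,0,0, 0.1,-0.003,0,0,0,0]'
```

```text
time: 18.77
eef_pos: [0.5405, -0.0052, 0.1209]
tcp_rot: [0.018, 1.0, 0.0, -0.0]
force: [-1.2, 0.0, 1.6]
grip_width: -0.0001
```

```bash
python3 -m creep '[0.1,-0.004,0,0,0,0, 0.1,-0.004,0,0,0,0, 0.1,-0.004,0,0,0,0, 0.1,-0.004,0,0,0,0, 0.1,-0.003,0,0,0,0]'
```

```text
time: 19.4
eef_pos: [0.5454, -0.0054, 0.1209]
tcp_rot: [0.018, 1.0, 0.0, -0.0]
force: [-3.4, 0.1, 2.2]
grip_width: 0.0
```

```bash
python3 -m creep '[0.1,-0.004,0,0,0,0, 0.1,-0.004,0,0,0,0, 0.1,-0.004,0,0,0,0, 0.1,-0.004,0,0,0,0, 0.1,-0.003,0,0,0,0]'
```

```text
time: 20.02
eef_pos: [0.5504, -0.0056, 0.121]
tcp_rot: [0.018, 1.0, 0.0, -0.0]
force: [-4.4, 1.1, 4.6]
grip_width: -0.0001
```

```bash
python3 -m creep '[0.1,-0.004,0,0,0,0, 0.1,-0.004,0,0,0,0, 0.1,-0.004,0,0,0,0, 0.1,-0.004,0,0,0,0, 0.1,-0.003,0,0,0,0]'
```

```text
time: 20.65
eef_pos: [0.5556, -0.0058, 0.1209]
tcp_rot: [0.018, 1.0, 0.0, 0.0]
force: [-1.6, -0.5, 1.3]
grip_width: -0.0002
```

```bash
python3 -m creep '[0.1,-0.004,0,0,0,0, 0.1,-0.004,0,0,0,0, 0.1,-0.004,0,0,0,0, 0.1,-0.004,0,0,0,0, 0.1,-0.003,0,0,0,0]'
```

```text
time: 21.28
eef_pos: [0.5605, -0.006, 0.1209]
tcp_rot: [0.018, 1.0, 0.0, 0.0]
force: [-2.4, 0.3, 1.7]
grip_width: 0.0
```

```bash
python3 -m creep '[0.08,-0.003,0,0,0,0, 0.08,-0.003,0,0,0,0, 0.08,-0.003,0,0,0,0, 0.08,-0.003,0,0,0,0, 0.08,-0.003,0,0,0,0]'
```

```text
time: 21.9
eef_pos: [0.5645, -0.0061, 0.1209]
tcp_rot: [0.018, 1.0, 0.0, -0.0]
force: [-1.5, 1.0, 1.5]
grip_width: 0.0
```

```bash
python3 -m creep '[0.06,-0.002,0,0,0,0, 0.06,-0.002,0,0,0,0, 0.06,-0.002,0,0,0,0, 0.06,-0.002,0,0,0,0, 0.06,-0.002,0,0,0,0]'
```

```text
time: 22.52
eef_pos: [0.5675, -0.0062, 0.1209]
tcp_rot: [0.018, 1.0, 0.0, -0.0]
force: [-1.5, -0.9, 1.7]
grip_width: -0.0
```

```bash
python3 -m creep '[0.03,-0.001,0,0,0,0, 0.03,-0.001,0,0,0,0, 0.03,-0.001,0,0,0,0, 0.03,-0.001,0,0,0,0, 0.03,-0.001,0,0,0,0]'
```

```text
time: 23.15
eef_pos: [0.5689, -0.0063, 0.1209]
tcp_rot: [0.018, 1.0, 0.0, -0.0]
force: [-1.6, 0.4, 1.5]
grip_width: 0.0004
```

```bash
python3 -m creep '[0.03,-0.001,0,0,0,0, 0.03,-0.001,0,0,0,0, 0.03,-0.001,0,0,0,0, 0.03,-0.001,0,0,0,0, 0.03,-0.001,0,0,0,0]'
```

```text
time: 23.78
eef_pos: [0.5705, -0.0063, 0.1209]
tcp_rot: [0.018, 1.0, 0.0, 0.0]
force: [-1.8, 0.5, 2.1]
grip_width: -0.0002
```

```bash
python3 -m creep '[0.02,-0.001,0,0,0,0, 0.02,-0.001,0,0,0,0, 0.02,-0.001,0,0,0,0, 0.02,-0.001,0,0,0,0, 0.02,-0.001,0,0,0,0]'
```

```text
time: 24.4
eef_pos: [0.5715, -0.0064, 0.1209]
tcp_rot: [0.018, 1.0, 0.0, 0.0]
force: [-1.4, 1.5, 1.5]
grip_width: -0.0002
```

```bash
python3 -m creep '[0.02,-0.001,0,0,0,0, 0.02,-0.001,0,0,0,0, 0.02,-0.001,0,0,0,0, 0.02,-0.001,0,0,0,0, 0.02,-0.001,0,0,0,0]'
```

```text
time: 25.02
eef_pos: [0.5725, -0.0065, 0.1209]
tcp_rot: [0.018, 1.0, 0.0, 0.0]
force: [0.3, -0.7, 0.9]
grip_width: 0.0001
```

```bash
python3 -m creep '[0.02,-0.001,0,0,0,0, 0.02,-0.001,0,0,0,0, 0.02,-0.001,0,0,0,0, 0.02,-0.001,0,0,0,0, 0.02,-0.001,0,0,0,0]'
```

```text
time: 25.65
eef_pos: [0.5734, -0.0065, 0.1209]
tcp_rot: [0.018, 1.0, 0.0, -0.0]
force: [-0.6, 0.4, 0.8]
grip_width: -0.0001
```

```bash
python3 -m creep '[0.015,-0.001,0,0,0,0, 0.015,0,0,0,0,0, 0.015,-0.001,0,0,0,0, 0.015,0,0,0,0,0, 0.01,0,0,0,0,0]'
```

```text
time: 26.28
eef_pos: [0.5741, -0.0065, 0.1209]
tcp_rot: [0.018, 1.0, 0.0, 0.0]
force: [-0.6, -0.2, -0.3]
grip_width: 0.0
```

```bash
python3 -m creep '[0.01,0,0,0,0,0, 0.01,0,0,0,0,0, 0.01,-0.001,0,0,0,0, 0.01,0,0,0,0,0, 0.01,0,0,0,0,0]'
```

```text
time: 26.9
eef_pos: [0.5743, -0.0065, 0.1209]
tcp_rot: [0.018, 1.0, 0.0, -0.0]
force: [-5.0, 0.9, 3.7]
grip_width: -0.0004
```

```bash
python3 -m creep '[0.01,0,0,0,0,0, 0.01,0,0,0,0,0, 0.01,-0.001,0,0,0,0, 0.01,0,0,0,0,0, 0.01,0,0,0,0,0]'
```

```text
time: 27.52
eef_pos: [0.5745, -0.0065, 0.1208]
tcp_rot: [0.018, 1.0, 0.0, -0.001]
force: [-8.0, 1.3, 5.8]
grip_width: 0.0003
```

```bash
python3 -m creep '[0.01,0,0,0,0,0, 0.01,0,0,0,0,0, 0.01,0,0,0,0,0, 0,0,0,0,0,0, 0,0,0,0,0,0]'
```

```text
time: 28.15
eef_pos: [0.5745, -0.0065, 0.1208]
tcp_rot: [0.018, 1.0, 0.0, -0.001]
force: [-8.8, 0.7, 6.3]
grip_width: 0.0
```

```bash
python3 -m creep '[-0.2,0.01,0,0,0,0, -0.5,0.02,0,0,0,0, -0.8,0.03,0,0,0,0, 0,0,1.5,0,0,0, 0,0,2.5,0,0,0]'; python3 -m creep '[-1,3,2.5,0,0,0, -2,4,2,0,0,0, -2,4,0,0,0,0, -2,4,0,0,0,0, -2,3,0,0,0,0]'
python3 - <<'E'
from bench import camera
import cv2
s=camera('scene')[:,:,::-1];t=camera('top')[:,:,::-1];cv2.imwrite('pics/s8.png',s);cv2.imwrite('pics/t8.png',t)
cv2.imwrite('pics/c14.png',cv2.hconcat([cv2.resize(s[145:225,205:305],(500,400),interpolation=cv2.INTER_CUBIC),cv2.resize(t[155:255,245:305],(240,400),interpolation=cv2.INTER_CUBIC)]))
from h import *
a=np.radians(-2.1);R=np.array([[np.cos(a),-np.sin(a)],[np.sin(a),np.cos(a)]]);o=np.array([.611,-.0066])
for n,im,b in(('top',t,(255,158,300,250)),('scene',s,(205,150,305,220))):
    k=6;c=cv2.resize(np.ascontiguousarray(im[b[1]:b[3],b[0]:b[2]]),None,fx=k,fy=k,interpolation=cv2.INTER_CUBIC).astype(int)
    for nm,m,z in(('blue',c[:,:,0]-c[:,:,2]>35,.042),('orange',c[:,:,2]-c[:,:,0]>35,.041)):
        cs,_=cv2.findContours(m.astype(np.uint8),0,1);q=max(cs,key=cv2.contourArea)
        bb=(cv2.boxPoints(cv2.minAreaRect(q))+.5)/k-.5+np.array(b[:2]);P=np.array([onz(n,*p,z)[:2] for p in bb])
        print(n,nm,((P-o)@R*1000).round(1).tolist())
E
```

```text
time: 28.78
eef_pos: [0.5602, -0.006, 0.1618]
tcp_rot: [0.018, 1.0, -0.0, -0.0]
force: [-0.0, -0.6, 1.2]
grip_width: -0.0
time: 29.4
eef_pos: [0.4699, 0.1759, 0.2073]
tcp_rot: [0.017, 1.0, 0.001, 0.001]
force: [0.5, -0.4, -0.6]
grip_width: -0.0001
top blue [[44.8, 40.9], [45.1, -40.7], [-38.9, -40.4], [-39.3, 40.3]]
top orange [[-39.9, 12.9], [-39.8, -12.6], [-117.7, -12.5], [-117.8, 12.7]]
scene blue [[46.4, -44.0], [-46.5, -47.3], [-38.0, 37.9], [52.1, 39.5]]
scene orange [[-40.6, -14.0], [-117.2, -11.6], [-112.1, 17.2], [-36.4, 14.4]]
```

View pics/c14.png

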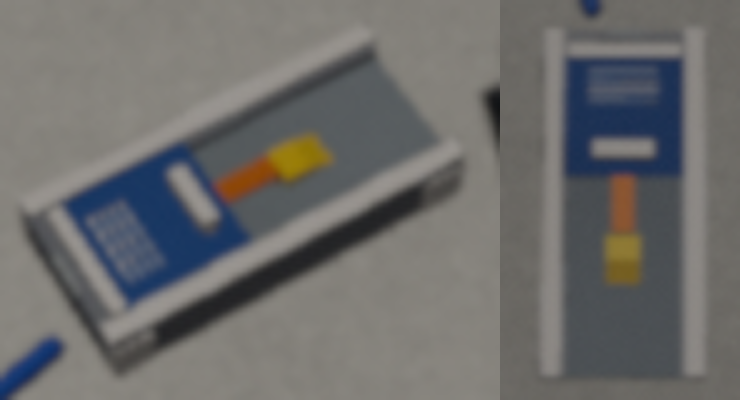

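```bash
python3 -m creep '[0,0,0,0,0,0, 0,0,0,0,0,0, 0,0,0,0,0,0, 0,0,0,0,0,0, 0,0,0,0,0,0]'; python3 -c "
from bench import manip
print(manip.job_done())"
```

```text
time: 30.12
eef_pos: [0.4705, 0.1739, 0.2059]
tcp_rot: [0.018, 1.0, -0.0, -0.0]
force: [1.2, -0.3, -0.5]
grip_width: -0.0002
the job is handed in; nothing more can be done
None
```

The red pack is in the bay and the blue cover is home with its tab clicked past the ledge. I handed the job in at about 30 s of the 61 s allowed; the interface gives no verdict.

- **Pack:** I lowered it until it touched the floor (about 5.5 N) and let go. The pictures before the cover closed put it flat between the ribs, at (-1, +1) mm from centre in the top view and (+1, +3) mm in the scene view. The scene figure is the less certain of the two because its colour mask took in some of the pack's side faces. The closed cover hides the pack, so I could not check it again.
- **Cover:** I pushed it from behind the rib with shut fingers.
  - The ramp push read up to about 4.4 N along x, then 1.5–2.4 N on the flat. It fell to under 1 N when the tab dropped off.
  - About 2 mm further on it met the end stop. I stopped at 8.8 N along x, a little under the suggested 10–12 N, because the reading had levelled off against the stop.
  - Forces were read only at the end of each move, so a short peak in between would not show.
- **Last picture:** the whole yellow ledge is visible behind the orange tab, so the tab has passed it. The cover's front edge is at about unit x = 45 to 49 mm, which puts its origin at roughly +9 to +13 mm, so s is about that. The hook's height was not measured directly.
- **Bench:** the robot has let go and stands clear. I did not measure the bystanders again, but the arm never came close to one.

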